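# Put the table things away after tea

## Robot

A 6-joint arm with a two-finger parallel gripper is mounted at the origin on the work surface. World frame = base frame: x ahead of the robot, y to its left, z up, the work surface at z = 0. Lengths are in m, angles in rad, forces in N, time in s.
With the tool pointing down it reaches from about 0.275 to 0.75 m from the base axis. Payload 10.2 kg.
Tool frame: the origin (TCP) lies midway between the tips of the shut fingers; the grasp point (between the pads) lies 19 mm behind it (env.hold_point_z is the distance from the TCP to the grasp point, in m); z points along the fingers, y is the line along which they close (so a half turn about z gives the same grasp; the last joint's range is limited). The gripper opens to 85 mm and grips with 20 to 120 N. Pads are 22 mm wide; open, the fingers measure 114 mm over their backs; the gripper's body (76 mm by 85 mm) begins 54 mm behind the grasp point. The pads swing forward as they close: fully open they stand 13 mm farther back than shut.
Start: joints at [1.087, 0.313, 1.498, -0, 1.331, -0.223], TCP at [0.135, 0.507, 0.231] pointing down, gripper open.
Joint ranges: [-2.94, 2.94], [-0.97, 2.17], [0.19, 2.56], [-1.23, 4.37], [0.02, 3.11], [-2.88, 2.88]. Speed limits (rad/s): [2.39, 2.39, 3.01, 3.14, 3.14, 3.14].

## Interface

Orientations are given as a unit quaternion [x, y, z, w].
In Python, from bench import env, kinematics, monitor, eyes, job gives the robot as it stands. The module is installed in compiled form; this text tells all that it offers. Calls block until the motion is done:
- env.reach(position, orientation): joint-space move of the TCP to a pose.
- env.movel(position, velocity=0.15, frame=None, guard=None): straight line of the TCP; frame=None keeps the orientation; velocity is the mean speed in m/s. With guard (N) it stops when the force on the tool has changed by that much, and returns True; else False.
- env.set_joints(angles): joint-space move.
- env.release() and env.close_gripper(effort=None): open the fingers fully, or close them until they stop; effort is the grip in N (None keeps the last).
- env.hold(seconds).
- kinematics.ik(position, orientation): joint angles nearest the present ones, or None.
- monitor.sense(): the state.
- eyes.grab_frame(name): name is "side" or "top"; returns a dict with "frame" (420x560x3 uint8, red, green, blue), "mtx" (3x3 intrinsics, pixels), "view" (4x4, takes a point from world to camera coordinates). Camera axes: x right, y down, z forward; pixel columns grow to the right and rows downward; lengths in m; the calibration is good to about 2 mm. A picture is of the moment at which its call begins. There is no depth.
A pose or a line that the arm cannot do raises env.MotionError and nothing moves.
- job.hand_in(): hands the job in; it is judged then, once.
The state is a dict: "clock": time; "joints": joint angles; "qvel": joint speeds; "joint_efforts": joint torques, N m; "position": TCP position; "ee_rot": TCP orientation; "contact_force": force on the tool from outside, world axes, zero at the start; "ft_torque": the same for the moment, N m; "finger_gap": opening from 0.0 (shut) to 1.0 (fully open); "gripper_force": force on a finger pad.
Only numpy, scipy, OpenCV 4.12 (cv2) and the standard library are available. Lean on these libraries where they do the work, as an engineer would, in place of code of your own. Each camera call takes 0.05 s, during which the arm holds its last target. There are 200 camera calls.

## Task

Tea is over: pull the half-open steel tray right out and sort the cork coasters and folded trivets lying about into it, each kind in the compartment that already holds that kind, trivets lengthwise, and stand the tea glasses upright on the narrow raised wooden shelf. Once everything that belongs in the tray is in it, push the tray fully home. Leave the sugar bowl where it stands.

Things in the scene. Friction and masses are not known exactly. Their poses are not given: they have to be found in the camera images.
- tray (a joint): how far the steel tray is pulled out of its housing, in m: 0 fully home, 0.185 right out; it slides along the housing's x axis towards the robot, light friction (about 2 N), and stays where it is left. It starts about half out, and takes along what lies in it
- tray_handle (a point): middle of the brass bar handle on the tray's front panel, 51 mm above the work surface: a 10 mm round bar 120 mm long in y, standing 42 mm clear (axis to panel) in front of the panel; the axes are the tray's, x pointing from the handle towards the housing. The housing behind it is 88 mm high
- tray_left (a point): point on the floor of the tray's left compartment (seen from the robot, +y side), midway across it, 60 mm behind the front panel, 11 mm above the work surface; x points into the housing, y left, z up. The compartment spans x -60 to +180, y -80 to +80 mm; walls 35 mm, front panel 61 mm above the floor. With the tray right out, the housing's roof (63 to 77 mm above the floor) covers it from x = 125 mm on
- tray_right (a point): point on the floor of the tray's right compartment (seen from the robot, -y side), midway across it, 60 mm behind the front panel, 11 mm above the work surface; x points into the housing, y left, z up. The compartment spans x -60 to +180, y -80 to +80 mm; walls 35 mm, front panel 61 mm above the floor. With the tray right out, the housing's roof (63 to 77 mm above the floor) covers it from x = 125 mm on
- shelf_top (a point): middle of the top of the narrow raised wooden glass shelf, 130 mm above the work surface: 75 mm deep (x, 37 mm each way), 280 mm long (y, 140 mm each way), z up; nothing stands on it at the start
- coaster1_mid (a point): round cork coaster, 64 mm across, 10 mm thick, lying flat; point at its centre, 5 mm above its underside, z up; a tea glass may stand on it
- coaster2_mid (a point): round cork coaster, 64 mm across, 10 mm thick, lying flat; point at its centre, 5 mm above its underside, z up; a tea glass may stand on it
- coaster3_mid (a point): round cork coaster, 64 mm across, 10 mm thick, lying flat; point at its centre, 5 mm above its underside, z up; may be absent
- coaster_a_mid (a point): cork coaster like the others that already lies in one of the tray's two compartments, sometimes the left and sometimes the right, and so shows which is the coaster compartment; point at its centre. It lies next to the divider between the two
- coaster_b_mid (a point): second cork coaster, lying on top of coaster_a in the tray; point at its centre
- trivet1_mid (a point): folding wooden trivet, folded shut into a flat bar 150 mm long (its own x axis), 34 mm wide (y), 16 mm high (z), with a brass pivot in the middle; point at its centre, 8 mm above its underside; may be absent
- trivet2_mid (a point): folding wooden trivet, folded shut into a flat bar 150 mm long (its own x axis), 34 mm wide (y), 16 mm high (z), with a brass pivot in the middle; point at its centre, 8 mm above its underside; may be absent
- trivet_a_mid (a point): folded trivet like the others that already lies lengthwise (along x) in the other compartment of the tray, next to the divider; point at its centre
- glass1_mid (a point): amber tea glass, 88 mm tall, 46 mm across the foot widening to 54 mm at mid-height and 58 mm at the rim, about 130 g; point on its axis half-way up, 44 mm above its underside, z up; may be absent. It starts upright on a coaster of the same number
- glass2_mid (a point): amber tea glass, 88 mm tall, 46 mm across the foot widening to 54 mm at mid-height and 58 mm at the rim, about 130 g; point on its axis half-way up, 44 mm above its underside, z up; may be absent. It starts upright on a coaster of the same number
- sugar_bowl_mid (a point): lidded white sugar bowl, 72 mm across and 76 mm tall, standing among the things; to be left where it stands; point on its axis half-way up
There are look-alikes about, which are no part of the job. Leave any green or red look-alike of the part that bears trivet2_mid alone.

How it is judged:
By the outcome, as a careful person would: the job done as asked, in the order asked, and still so for the second after the job is handed in, with the robot touching nothing.
Of glass1, glass2 only 1 to 2 are there at a start; the rules pass over those that are not, and their reading is None.
Of trivet1, trivet2, coaster3 only 2 to 3 are there at a start; the rules pass over those that are not, and their reading is None.
At some moment in a run one of trivet1, trivet2 may be knocked a few centimetres aside while the robot is not near it.
It also fails if it takes over 208 s, if anything falls off the work surface, if the arm or the gripper's body presses on something with over 40 N, if the wrist force passes 120 N, or if a joint passes its speed limit or range.

## Working session

There is one attempt and no reset: what is moved stays moved. The work goes in short steps, each a Python script; the robot and the scene stay as the last script left them, time stands still between calls to the robot, and variables do not carry over. Pictures are saved under pics/ and viewed, at most 14 in all, crops included, and the job is handed in when it is done.

```bash
mkdir -p pics
cat > h.py <<'E'
import numpy as np, cv2
from bench import env, kinematics, monitor, eyes, job
from scipy.spatial.transform import Rotation as R
def save(cam,fn,crop=None,scale=1):
    f=eyes.grab_frame(cam); im=f["frame"][:,:,::-1]
    if crop: x0,y0,x1,y1=crop; im=im[y0:y1,x0:x1]
    if scale!=1: im=cv2.resize(im,None,fx=scale,fy=scale,interpolation=cv2.INTER_CUBIC)
    cv2.imwrite("pics/"+fn,im); return f
def px2w(f,u,v,z):
    V=f["view"]; d=np.linalg.inv(f["mtx"])@[u,v,1]; Rt=V[:3,:3].T; c=-Rt@V[:3,3]; d=Rt@d
    return c+d*(z-c[2])/d[2]
def w2px(f,p):
    q=f["view"]@np.r_[p,1]; q=f["mtx"]@q[:3]; return q[:2]/q[2]
def down(yaw):  # tool z down, tool y axis (closing line) at angle yaw+90deg from world x
    return (R.from_euler('z',yaw)*R.from_euler('x',np.pi)).as_quat()
E
python3 - <<'E'
from h import *
for c in("top","side"):
    f=save(c,c+"0.png",scale=1.42)
    V=f["view"];print(c,-V[:3,:3].T@V[:3,3],f["mtx"].round(1).tolist(),V[:3,:3].round(2).tolist())
s=monitor.sense();print(s["clock"],s["position"],s["ee_rot"],down(0),env.hold_point_z)
E
```

```text
top [0.32251506 0.0274022  1.41502975] [[535.9, 0.0, 275.0], [0.0, 535.9, 209.0], [0.0, 0.0, 1.0]] [[-0.01, -1.0, -0.01], [-0.99, 0.02, -0.15], [0.15, 0.01, -0.99]]
side [0.19593042 0.68722383 0.80997395] [[444.5, 0.0, 273.9], [0.0, 444.5, 212.0], [0.0, 0.0, 1.0]] [[-0.9, -0.43, -0.01], [-0.3, 0.63, -0.72], [0.32, -0.65, -0.69]]
0.1 [0.13526643 0.50703191 0.23080797] [ 1.30036212e-01  9.91509078e-01 -5.40442329e-04 -1.98495259e-04] [1.000000e+00 0.000000e+00 0.000000e+00 6.123234e-17] 0.0187
```

View pics/top0.png

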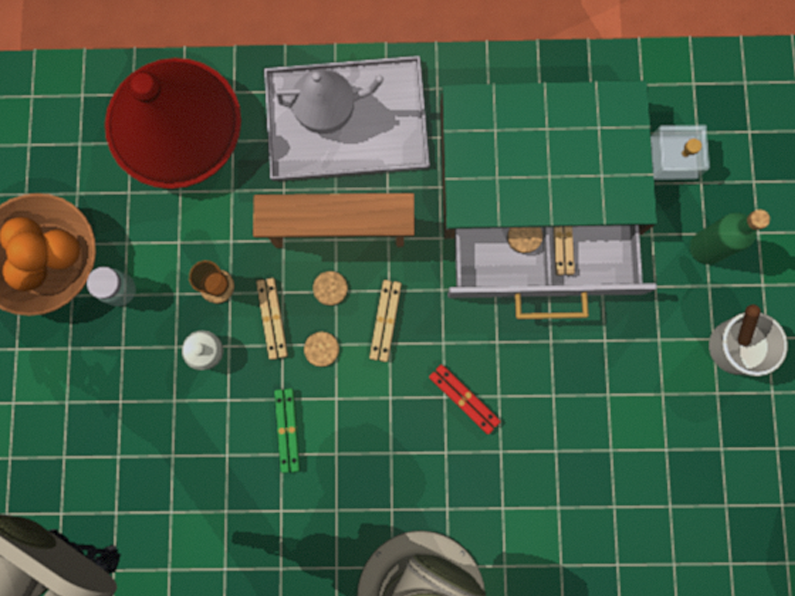

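View pics/side0.png

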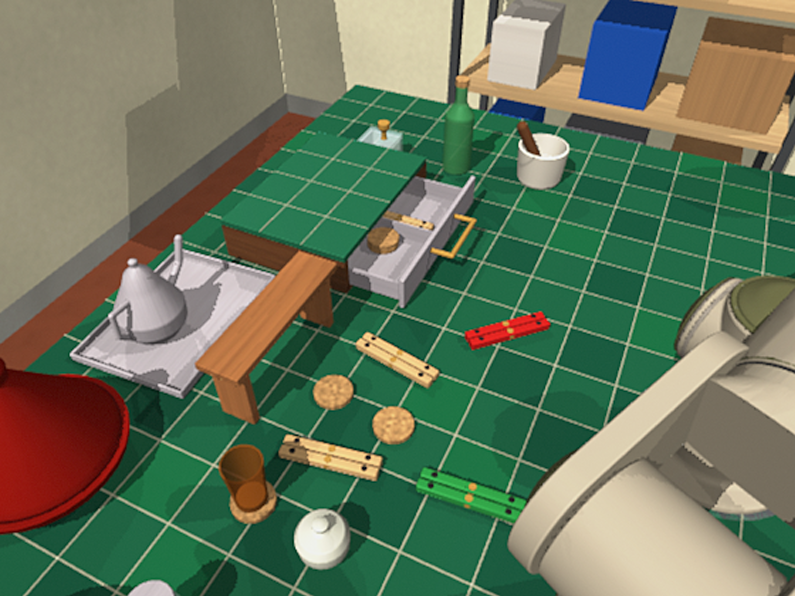

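The top view (800-wide) shows one amber glass on a coaster (212,285), loose coasters at (330,288) and (321,349), and natural wood trivets at (272,318) and (385,320). The green trivet (287,430) and red trivet (465,399) are look-alikes to leave alone. The sugar bowl is at (202,350). The left compartment holds coasters (525,238) and the right one a trivet (565,250). The side view agrees. Next is an enlarged crop to read the points.

Run:
```python
from h import *
save("top","c1.png",(125,125,325,275),4)
save("top","c2.png",(300,130,480,260),4)
```

```text
(no output)
```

View pics/c1.png

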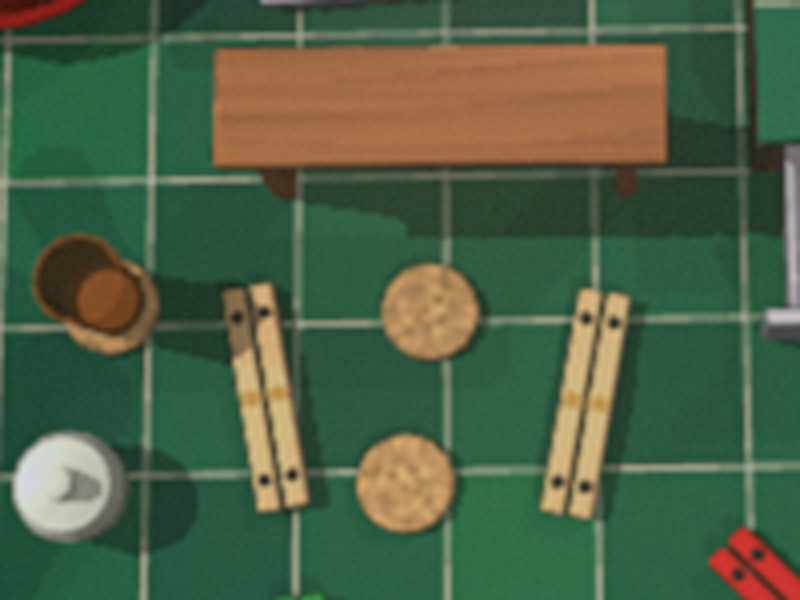

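View pics/c2.png

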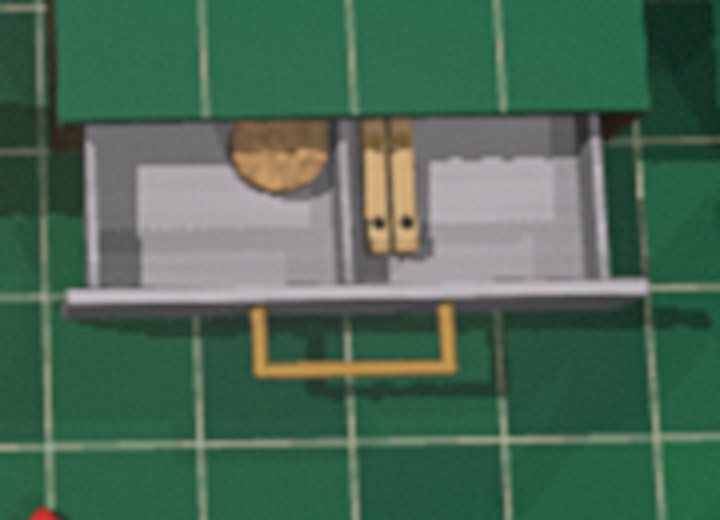

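c1 shows the trivets with mids at (265,398) and (586,404), the coasters at (430,311) and (405,483), and the glass rim at (79,279). The shelf corners run from (214,47) to (667,163). c2 shows the handle bar from (257,371) to (455,370).

Run:
```python
from h import *
f=eyes.grab_frame("top"); g=eyes.grab_frame("side")
P=lambda n,u,v,z,o=(125,125):print(n,px2w(f,u/4+o[0],v/4+o[1],z).round(4))
P("cA",430,311,.01);P("cB",405,483,.01);P("glass",79,279,.098);P("cG",109,304,.01)
P("tL mid",265,398,.016);P("tLtop",248,288,.016);P("tLbot",281,507,.016)
P("tR mid",586,404,.016);P("tRtop",604,294,.016);P("tRbot",568,515,.016)
for u,v in((214,47),(666,44),(667,163),(214,165)):P("shelf",u,v,.13)
P("bowl",70,487,.05)
o=(300,130)
P("h1",253,371,.051,o);P("h2",458,370,.051,o);P("pan",65,297,.072,o);P("pan",648,288,.072,o)
P("div",345,280,.046,o);P("hous",57,122,.088,o);P("hous",650,107,.088,o);P("coa",280,142,.031,o);P("triv end",391,250,.027,o)
# side: glass rim ellipse centre approx (242,458)/1.42
print(px2w(g,242/1.42,458/1.42,.098))
```

```text
cA [0.5546 0.1574 0.01  ]
cB [0.4403 0.1741 0.01  ]
glass [0.5639 0.3693 0.098 ]
cG [0.5628 0.3717 0.01  ]
tL mid [0.4973 0.2658 0.016 ]
tLtop [0.571  0.2778 0.016 ]
tLbot [0.4253 0.2547 0.016 ]
tR mid [0.49   0.0544 0.016 ]
tRtop [0.5631 0.0415 0.016 ]
tRbot [0.4173 0.0671 0.016 ]
shelf [0.703  0.2802 0.13  ]
shelf [ 6.998e-01 -3.000e-04  1.300e-01]
shelf [6.244e-01 5.000e-04 1.300e-01]
shelf [0.628  0.2792 0.13  ]
bowl [0.4377 0.3845 0.05  ]
h1 [ 0.4904 -0.1811  0.051 ]
h2 [ 0.489  -0.3118  0.051 ]
pan [ 0.537  -0.0609  0.072 ]
pan [ 0.5367 -0.4289  0.072 ]
div [ 0.5493 -0.2435  0.046 ]
hous [ 0.6469 -0.0576  0.088 ]
hous [ 0.65   -0.4324  0.088 ]
coa [ 0.6447 -0.2079  0.031 ]
triv end [ 0.5719 -0.2782  0.027 ]
[0.56598836 0.36784175 0.098     ]
```

```bash
cat >> h.py <<'E'
def orient(p,yaw):
    q0=np.array(monitor.sense()["joints"]); best=None
    for k in(0,np.pi):
        q=down(yaw+k); j=kinematics.ik(np.array(p),q)
        if j is None: continue
        c=np.abs(np.array(j)-q0).max()
        if best is None or c<best[0]: best=(c,q)
    if best is None: raise RuntimeError(f"no ik {p}")
    return best[1]
def above(x,y,z,yaw):
    env.reach([x,y,z],orient([x,y,z],yaw))
def mv(x,y,z,v=0.15,guard=None): return env.movel([x,y,z],velocity=v,guard=guard)
def st(msg=""):
    s=monitor.sense(); print(msg,"t%.1f"%s["clock"],np.round(s["position"],4),"gap%.3f"%s["finger_gap"],"gf%.0f"%s["gripper_force"],"F",np.round(s["contact_force"],1))
E
python3 - <<'E'
from h import *
for p in((.664,.14,.17),(.664,.14,.25),(.564,.369,.2),(.555,-.122,.12),(.565,-.345,.12),(.4403,.174,.0)):
    print(p,orient(p,0) is not None)
env.close_gripper(40)
st()
above(.513,-.246,.16,0);st("above")
mv(.513,-.246,.032,guard=10);st("down")
print(mv(.37,-.246,.032,v=.08,guard=15));st("pull")
save("top","p1.png",(300,130,480,280),4)
E
```

```text
(0.664, 0.14, 0.17) True
(0.664, 0.14, 0.25) True
(0.564, 0.369, 0.2) True
(0.555, -0.122, 0.12) True
(0.565, -0.345, 0.12) True
(0.4403, 0.174, 0.0) True
 t1.1 [0.1354 0.5072 0.2313] gap-0.001 gf0 F [-0.7 -0.2  0.7]
above t4.0 [ 0.5133 -0.2454  0.1601] gap0.001 gf0 F [ 0.1 -0.6  0.6]
down t5.0 [ 0.5135 -0.2463  0.0329] gap0.004 gf0 F [-1.1 -0.2  0.5]
True
pull t6.1 [ 0.4285 -0.2469  0.0327] gap0.004 gf4 F [ 7.9  0.6 -0.2]
```

View pics/p1.png

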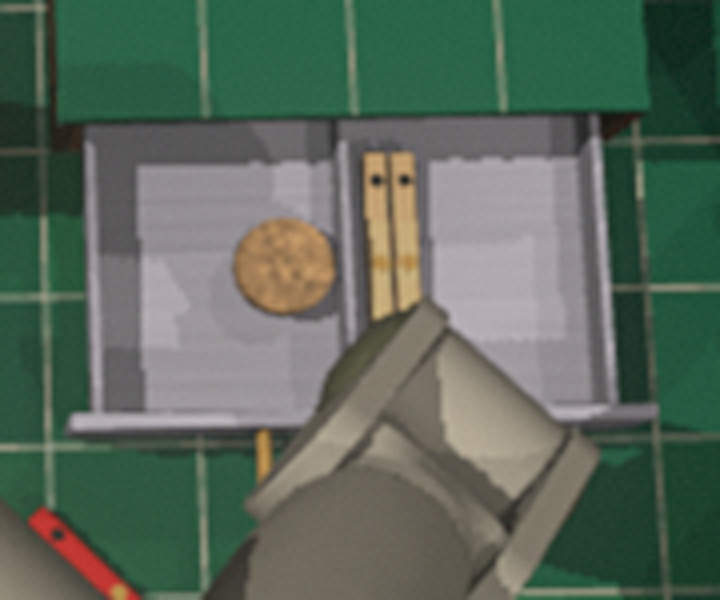

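The tray is out: the panel is at row ~420, the coaster stack at (285,267) and the tray trivet at (395,262). Next come the two coasters, starting with a check of a glass placement.

Run:
```python
from h import *
f=eyes.grab_frame("top");o=(300,130)
P=lambda n,u,v,z:print(n,px2w(f,u/4+o[0],v/4+o[1],z).round(4))
P("stack",285,267,.031);P("triv",395,262,.027);P("trtop",390,155,.027);P("lw",98,350,.046);P("div",347,330,.046);P("rw",605,350,.046);P("panel",250,412,.072)
mv(.4285,-.246,.16,v=.25)
env.release()
# glass
gx,gy=.5645,.369
above(gx,gy,.22,0);st("glass above")
print(mv(gx,gy,.043,v=.15,guard=8)); st("at glass")
env.close_gripper(30); st("closed")
mv(gx,gy,.25,v=.2); st("up")
save("side","g1.png",(100,150,400,375),2.6)
```

```text
stack [ 0.561  -0.2077  0.031 ]
triv [ 0.5638 -0.2804  0.027 ]
trtop [ 0.6356 -0.2806  0.027 ]
lw [ 0.5062 -0.0829  0.046 ]
div [ 0.5166 -0.2433  0.046 ]
rw [ 0.501  -0.4076  0.046 ]
panel [ 0.4619 -0.175   0.072 ]
glass above t9.9 [0.565 0.368 0.22 ] gap1.002 gf0 F [-0.4 -0.4  0.6]
False
at glass t11.2 [0.565  0.3692 0.0441] gap0.997 gf0 F [-0.1 -0.1  0.3]
closed t11.7 [0.5649 0.3694 0.0439] gap0.655 gf28 F [0.5 1.7 6. ]
up t12.8 [0.5642 0.3688 0.2485] gap0.649 gf29 F [-1.3 -0.1 -0.8]
```

View pics/g1.png

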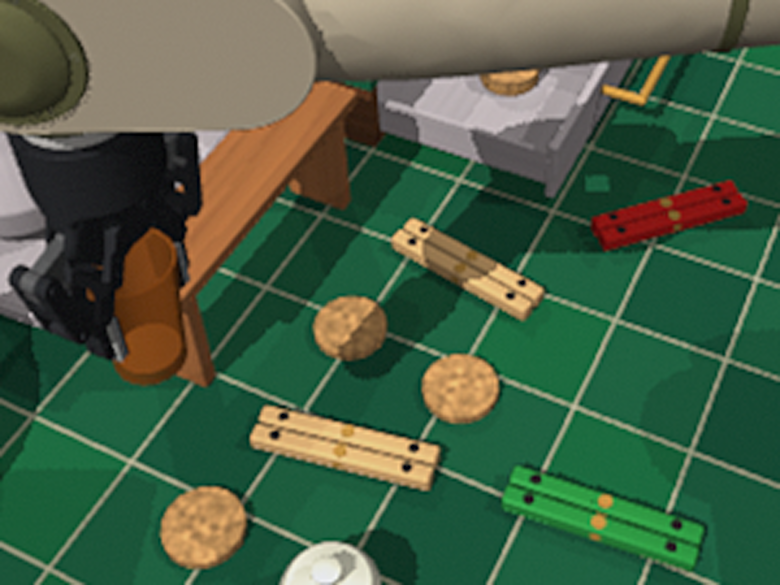

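The glass is held upright and its coaster stayed behind at (203,525). Now I place the glass on the shelf, then pick up that coaster.

Run:
```python
from h import *
above(.664,.18,.25,0);st()
mv(.664,.18,.185,v=.12)
print(mv(.664,.18,.158,v=.03,guard=5));st("placed")
env.release();env.hold(.2)
x,y,z=monitor.sense()["position"]
mv(.664,.18,.29,v=.2);st("off")
# coaster under glass -> look from top while passing
above(.5628,.371,.12,0)
print(mv(.5628,.371,-.004,v=.12,guard=8));st("coaster")
env.close_gripper(30);st("closed")
mv(.5628,.371,.15,v=.2);st("lift")
save("side","g2.png",(60,120,360,345),2.6)
```

```text
t13.7 [0.6635 0.1815 0.25  ] gap0.654 gf29 F [-0.9  0.5 -1.6]
True
placed t15.1 [0.6639 0.1802 0.1637] gap0.651 gf28 F [-0.   1.2  3.7]
off t16.5 [0.6637 0.18   0.2884] gap1.004 gf0 F [-0.   0.1  0.9]
False
coaster t18.8 [ 0.5633  0.3712 -0.003 ] gap1.001 gf0 F [-0.  -0.5  0.2]
closed t19.1 [ 0.5632  0.3712 -0.003 ] gap0.731 gf33 F [-1.2 -1.3  6.6]
lift t20.0 [0.5622 0.3707 0.1484] gap0.730 gf33 F [-1.1 -0.4 -0.7]
```

View pics/g2.png

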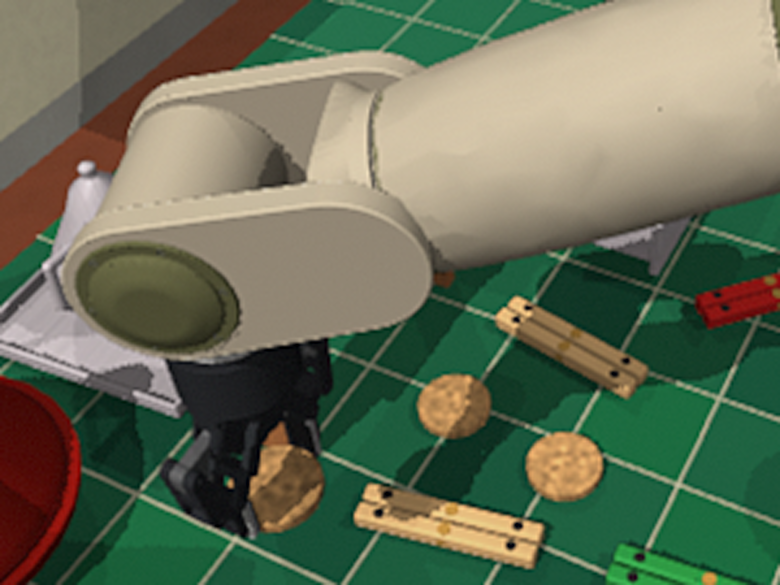

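The glass is on the shelf and the coaster is in the gripper, possibly tilted, which pressing it on the tray floor will level. I carry it around the shelf into the left compartment.

Run:
```python
from h import *
mv(.42,.25,.2,v=.25)
above(.56,-.120,.15,np.pi/2);st("over")
mv(.56,-.120,.06,v=.15)
print(mv(.56,-.120,.009,v=.04,guard=15));st("down")
env.release();env.hold(.2)
mv(.56,-.120,.15,v=.25)
above(.42,.05,.2,np.pi/2)
st()
f=save("top","t2.png",(130,100,470,290),2.3)
np.save("f.npy",f,allow_pickle=True)
```

```text
over t22.5 [ 0.5602 -0.119   0.1501] gap0.732 gf33 F [ 0.7 -0.2 -0.1]
False
down t24.6 [ 0.5601 -0.12    0.0092] gap0.731 gf33 F [0.1 0.  1.2]
 t28.4 [0.4201 0.0499 0.1999] gap0.996 gf0 F [-0.9  0.4  0.1]
```

View pics/t2.png

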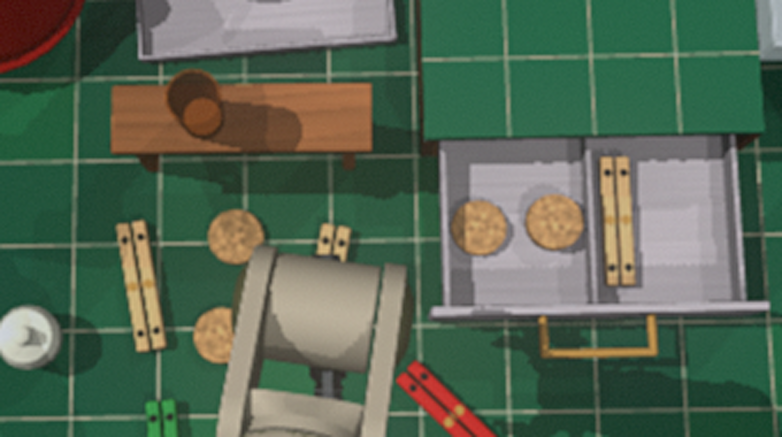

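The coaster lies flat in the left compartment (480,228) and the glass stands on the shelf. Now the other two coasters.

```bash
cat > c.py <<'E'
from h import *
f=eyes.grab_frame("top"); c1=px2w(f,480/2.3+130,228/2.3+100,.021);s=px2w(f,555/2.3+130,222/2.3+100,.031);print(c1,s)
for (x,y),(tx,ty,tz) in (((.5546,.1574),(c1[0],c1[1],.021)),((.4403,.1741),(s[0],s[1],.031))):
    above(x,y,.15,0)
    print(mv(x,y,-.004,v=.15,guard=8))
    env.close_gripper(30);st("closed")
    mv(x,y,.12,v=.2)
    if x>.5: mv(.42,.1,.2,v=.3)
    above(tx,ty,.16,np.pi/2)
    mv(tx,ty,tz+.04,v=.2)
    print(mv(tx,ty,tz-.001,v=.04,guard=6));st("down")
    env.release();env.hold(.2)
    mv(tx,ty,.16,v=.25)
above(.36,-.05,.25,np.pi/2);st()
save("top","t3.png",(130,100,470,290),2.3)
E
python3 c.py
```

```text
[ 0.55779271 -0.12363456  0.021     ] [ 0.56161179 -0.20788172  0.031     ]
False
closed t31.2 [ 0.5551  0.1575 -0.003 ] gap0.731 gf32 F [-0.5 -0.8  4.8]
False
down t35.6 [ 0.5579 -0.1237  0.0202] gap0.732 gf33 F [ 0.9  0.4 -0.5]
False
closed t39.6 [ 0.4407  0.1742 -0.0031] gap0.726 gf31 F [-1.9 -1.7  7.2]
False
down t43.6 [ 0.5618 -0.208   0.0303] gap0.730 gf33 F [ 0.  -0.5 -0.9]
 t45.9 [ 0.3606 -0.0505  0.2496] gap0.998 gf0 F [ 0.2 -0.1  0.3]
```

View pics/t3.png

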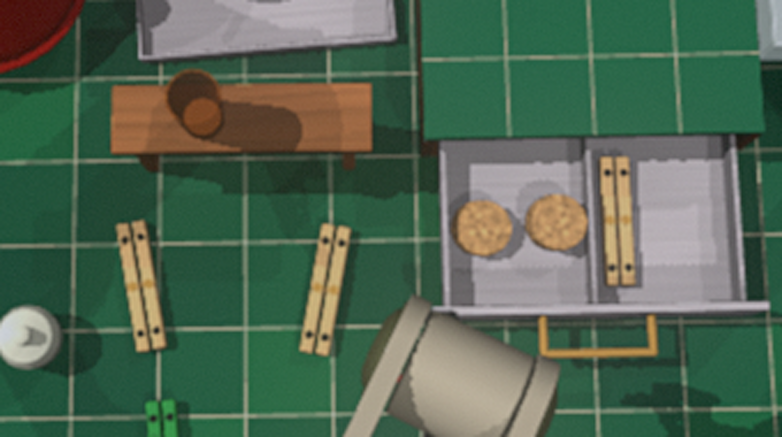

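All three coasters are in the left compartment and both trivets are unmoved. Next is the right-hand trivet (326,288).

Run:
```python
from h import *
f=eyes.grab_frame("top")
P=lambda u,v:px2w(f,u/2.3+130,v/2.3+100,.016)[:2]
a,b=P(336,226),P(317,353);m=(a+b)/2;th=np.arctan2(*(a-b)[::-1]);print(m,th,np.linalg.norm(a-b))
x,y=.490,.0545
above(x,y,.15,th); print(mv(x,y,.006,guard=8)); env.close_gripper(40);st("closed")
mv(x,y,.15,v=.2)
above(.56,-.350,.16,0);mv(.56,-.350,.06,v=.2)
print(mv(.56,-.350,.017,v=.04,guard=6));st("down")
env.release();env.hold(.2);mv(.56,-.350,.13,v=.25)
env.close_gripper(40)
above(.56,-.314,.13,np.pi/2);print(mv(.56,-.314,.019,guard=6));st("beside")
print(mv(.56,-.363,.019,v=.04,guard=8));st("pushed")
p=monitor.sense()["position"];mv(p[0],p[1]+.005,.019);mv(p[0],p[1]+.005,.15,v=.25)
env.release()
above(.36,-.05,.25,0);st()
save("top","t4.png",(130,100,470,290),2.3)
```

```text
[0.49084079 0.05310448] -0.1608629559820173 0.14764730629940556
False
closed t48.7 [0.4903 0.0545 0.0064] gap0.386 gf40 F [-1.4  0.7  5.8]
True
down t52.7 [ 0.56   -0.3498  0.0175] gap0.382 gf40 F [-0.   1.6  5. ]
False
beside t57.2 [ 0.5605 -0.3144  0.0201] gap-0.002 gf0 F [ 0.5 -0.3  0.7]
True
pushed t58.3 [ 0.5597 -0.3608  0.0184] gap-0.002 gf0 F [ 0.  -0.4 -0.2]
 t61.4 [ 0.3605 -0.0505  0.2501] gap0.999 gf0 F [0.7 0.  0.2]
```

View pics/t4.png

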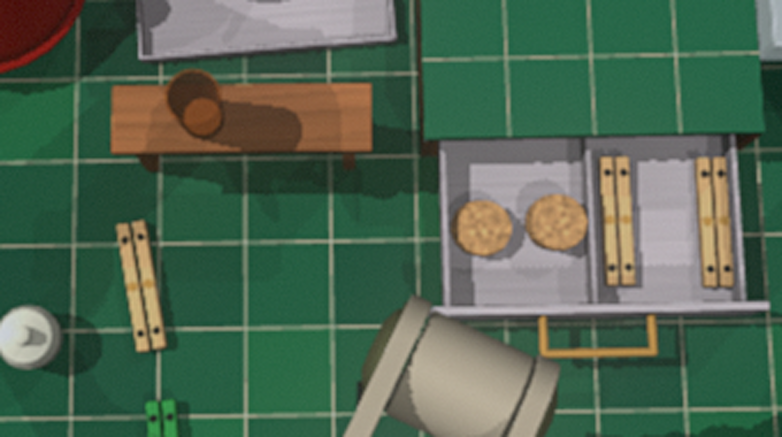

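The first trivet lies lengthwise against the right wall. The last one (141,287) is unmoved, so I pick it up now.

Run:
```python
from h import *
x,y,th=.4978,.266,.157
above(x,y,.15,th); print(mv(x,y,.006,guard=8)); env.close_gripper(40);st("closed")
if abs(monitor.sense()["finger_gap"]-.385)<.03:
    mv(x,y,.15,v=.2);mv(.42,.2,.2,v=.3)
    above(.56,-.335,.16,0);st()
    mv(.56,-.335,.06,v=.2)
    print(mv(.56,-.335,.027,v=.04,guard=6));st("down")
    env.release();env.hold(.2);mv(.56,-.335,.15,v=.25)
    above(.36,-.05,.25,0);st()
save("top","t5.png",(130,100,470,290),2.3)
```

```text
False
closed t64.5 [0.4981 0.2661 0.0065] gap0.384 gf40 F [-0.1  0.1  4.8]
 t67.9 [ 0.5605 -0.3339  0.1603] gap0.384 gf40 F [-0.9  0.5 -0.9]
False
down t69.5 [ 0.5602 -0.3351  0.0273] gap0.381 gf40 F [-0.5 -0.1 -1.1]
 t72.2 [ 0.3605 -0.0505  0.2498] gap0.998 gf0 F [ 0.4 -1.  -0.1]
```

View pics/t5.png

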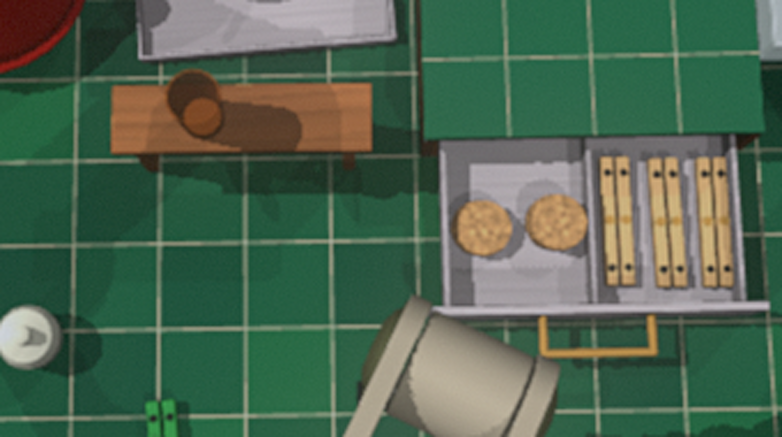

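All three coasters and both trivets are in the tray, so I push it home.

Run:
```python
from h import *
env.close_gripper(40)
above(.375,-.246,.16,0);mv(.375,-.246,.034,guard=8)
print(mv(.62,-.246,.034,v=.06,guard=16));st("push")
p=monitor.sense()["position"]
if p[0]<.57: print("short",mv(.62,-.246,.034,v=.06,guard=25));st()
p=monitor.sense()["position"]
mv(p[0]-.04,-.246,.034);mv(p[0]-.04,-.246,.2,v=.25)
env.release();above(.36,.05,.3,0);st()
f=save("top","t6.png",(80,60,500,300),1.9)
```

```text
True
push t77.9 [ 0.5817 -0.2456  0.0332] gap-0.005 gf2 F [-3.4 -0.   3.5]
 t81.3 [0.3605 0.0495 0.2998] gap1.003 gf0 F [-0.5 -0.3 -1.1]
```

View pics/t6.png

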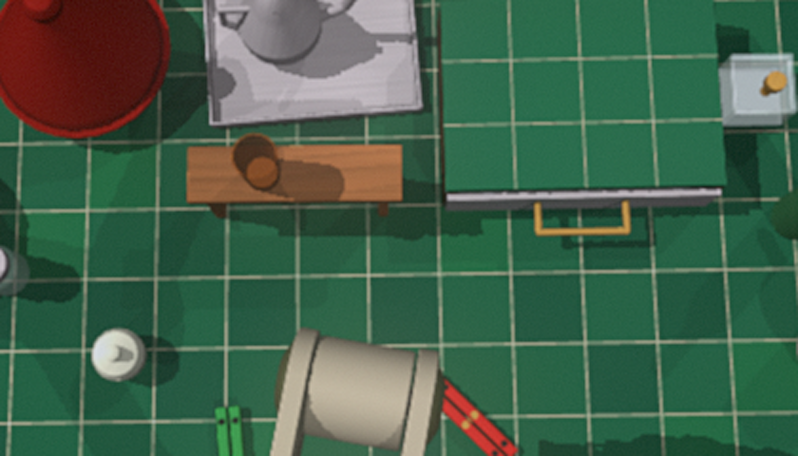

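The tray looks home: the bar moved 0.185 m, and the panel is against the housing at row 198. One gentle press will confirm it, then I hand in.

Run:
```python
from h import *
env.close_gripper(40)
above(.55,-.246,.16,0);mv(.55,-.246,.034,guard=8)
print(mv(.61,-.246,.034,v=.03,guard=20));st("press")
p=monitor.sense()["position"]
mv(p[0]-.04,-.246,.034,v=.1);mv(p[0]-.04,-.246,.2,v=.25)
above(.36,.05,.3,0);env.hold(.5);st()
print(job.hand_in())
```

```text
True
press t85.7 [ 0.5816 -0.2459  0.0333] gap-0.000 gf2 F [-3.4 -0.4  2. ]
 t88.9 [0.36   0.0499 0.3   ] gap-0.003 gf0 F [ 0.7  0.  -0.5]
the job is handed in; nothing more can be done
None
```

I handed the job in at 89 s of the 208 s allowed: three coasters went in the left compartment and two trivets lengthwise in the right, the only tea glass present stands upright on the shelf, the tray is fully home, and the sugar bowl and the green and red look-alikes were left alone.

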